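# Close the vent cap of a proofing tub

### The job

Seal the proofing tub: with a fingertip against the side of its red wing, turn the white vent cap on the lid until the notch in its rim stands over the orange pin, then press the cap down at its centre until it is fully seated, and let go. Do not pinch the wing or pull the cap up, and leave the timer, the jar and the scraper where they are.

Things in the scene. Friction and masses are not known exactly. Their poses are not given: they have to be found in the camera images.
- cap_turn (a joint): turn of the vent cap about its upright stem, rad: 0 = notch exactly over the pin, positive = cap turned counterclockwise seen from above. It starts between +0.7 and +2.2, so turning it clockwise is the short way. It turns stiffly (about 2 N at the wing), stays where it is left and has hard stops at -2.8 and +2.8. The pin enters the notch only within about 0.1 rad of 0; elsewhere the rim lands on the pin after 2 mm of pressing and goes no further
- cap_press (a joint): how far the vent cap is pressed down on its stem, m: 0 = raised (start), 0.008 = fully seated. A press of about 5 to 7 N moves it; it stays where it is left. It becomes negative if the cap is pulled up
- cap_top (a point): centre of the white vent cap's flat top, on the turning axis, marked by a grey dot 18 mm across; 137 mm above the counter while raised, 129 mm seated. The cap is a disc 112 mm in diameter and 10 mm thick, in the middle of the tub's lid. Its x axis points from the centre to the notch, z up; it turns with the cap
- notch (a point): middle of the notch in the cap's rim, at the height of the cap's top, 49 mm from the cap's centre. The notch is 20 mm wide and 14 mm deep, straight through the cap; a red line runs from the grey dot to it
- wing (a point): middle of the upper edge of the red wing, an upright radial rib on the cap opposite the notch: 28 mm long (from 26 to 54 mm from the cap's centre), 10 mm thick, 18 mm high above the cap's top. Turns with the cap; x axis points towards the cap's centre and on to the notch
- wing_left: the half of the red wing on the y+ side of the cap's frame (its outer side face is pushed to turn the cap clockwise): 5 mm thick. Origin at the centre of the cap's top, axes as for the cap: x to the notch, z up
- wing_right: the other half of the red wing, on the y- side of the cap's frame (its outer side face is pushed to turn the cap counterclockwise): 5 mm thick. Origin and axes as for wing_left
- pin_top (a point): top of the fixed orange pin on the lid, 67 mm from the turning axis, just outside the cap's rim, 131 mm above the counter. The pin is a radial tongue 8 mm wide that runs inwards, 10 mm high, under the cap's rim to 45 mm from the axis; x axis points outwards from the turning axis, z up
- tub: square whitish translucent plastic proofing tub with a blue snap lid, 204 x 204 mm, lid top 115 mm above the counter; it is stuck fast to the counter. Origin under its centre, below the turning axis; the pin stands on its x+ side, z up
- timer: black kitchen timer with a yellow button, 68 x 68 mm, 28 mm high, loose on the counter beside the tub; leave alone. Origin under its centre
- jar: amber glass jar with a brass-coloured lid, 56 mm in diameter, 85 mm high, loose on the counter beside the tub; leave alone. Origin under its centre
- scraper: yellow plastic dough scraper, 142 x 100 mm, 10 mm high, lying loose on the counter beside the tub; leave alone. Origin under its middle

How it is judged:
On the way:
1. the vent cap is turned until its notch stands over the pin (value of joint cap_turn between -0.12 and 0.12 rad), for 0.1 s.
At the end, for the whole second after the job is handed in: the cap's notch is over the pin (within 0.12 rad), the cap is pressed down at least 6.5 of its 8 mm, and timer, jar and scraper are within 20 mm of where they stood (all of step 1 and value of joint cap_press above 0.0065 m and distance of each of timer, jar, scraper from where it was at the start of the episode below 0.02 m); the robot touches nothing.
It fails at once if the vent cap is pulled upwards off its stem (raised more than 5 mm) (value of joint cap_press below -0.005 m).
It fails at once if the wing is pinched: the fingers press on both of its side faces at once (contact force between the fingers and wing_left above 1.5 N and contact force between the fingers and wing_right above 1.5 N).
It fails at once if the timer is moved more than 20 mm, lifted or knocked over (distance of timer from where it was at the start of the episode above 0.02 m or angle between timer's own z axis and vertical above 0.5 rad).
It fails at once if the jar is moved more than 20 mm, lifted or knocked over (distance of jar from where it was at the start of the episode above 0.02 m or angle between jar's own z axis and vertical above 0.5 rad).
It fails at once if the scraper is moved more than 20 mm, lifted or knocked over (distance of scraper from where it was at the start of the episode above 0.02 m or angle between scraper's own z axis and vertical above 0.5 rad).
It also fails if it takes over 48 s, if anything falls off the work surface, if the arm or the gripper's body presses on something with over 40 N, if the wrist force passes 120 N, or if a joint passes its speed limit or range.

### The arm

A 7-joint arm with a two-finger parallel gripper is mounted at the origin on the work surface. World frame = base frame: x ahead of the robot, y to its left, z up, the work surface at z = 0. Lengths are in m, angles in rad, forces in N, time in s.
With the tool pointing down it reaches from about 0.4 to 0.9 m from the base axis. Payload 5.5 kg.
Tool frame: the origin (TCP) lies between the finger pads; the fingertips stand 22 mm ahead of it and the grasp point (between the pads) lies 3 mm ahead of it; x points along the fingers, y is the direction in which the jaws open and shut, and the axes are right-handed (so a half turn about x gives the same grasp; the last joint's range is limited). The gripper opens to 85 mm and grips with 20 to 120 N. Pads are 22 mm wide; open, the fingers measure 114 mm over their backs; the gripper's body (76 mm by 85 mm) begins 54 mm behind the grasp point. The pads swing forward as they close: fully open they stand 13 mm farther back than shut.
Start: joints at [1.405, 0.501, -0.427, 1.55, 0.221, 1.138, -0.21], TCP at [0.27, -0.591, 0.253] pointing down, gripper open.
Joint ranges: [-2.88, 2.88], [-0.31, 2.03], [-1.54, 1.56], [0.2, 2.42], [-1.41, 4.55], [0.19, 2.02], [-2.57, 2.57]. Speed limits (rad/s): [2.57, 2.57, 3.14, 3.14, 3.14, 3.14, 3.14].

### API

Orientations are given as a unit quaternion [x, y, z, w].
In Python, from workcell import env, imaging, finder gives the robot as it stands.
- The arm moves only by the tool send_rows, never from a script. Its argument "rows" is a list that holds one entry, the list of rows, each a list of 7 numbers: the shift along the world's x, y, z in units of 0.6 m (1.0 is 0.6 m), then the turn, a rotation vector about the world's x, y, z in units of 60 degrees (1.0 is 60 degrees), then the closure, from -1 (fully open) to 1 (shut), so that 0 is half open. A call has 1 to 12 rows; each row is the pose to reach, as a shift and turn from the pose commanded when the call began; what a row does not reach only later rows make up. A row lasts 1/12 s, in which the tool goes at most 41.7 mm and 7.16 degrees, less where a joint would pass 70% of its speed; a pose out of reach is approached as far as the arm can. A call with a number of a shift or a turn outside -1 to 1 is refused whole. A call with a gripper value outside its range is refused whole. The fingers move at their own pace and stop on an object; "squeeze" is the grip in N (left out, the last holds). Time passes only in rows, so rows that repeat a pose let the fingers close. It gives the time, the measured TCP pose, the force and the opening at its end, in the units of the state.
- env.sense(): the state, without advancing time (a new reading comes with each control period).
- imaging.snapshot(name): name is "side" or "top"; returns a dict with "color" (420x560x3 uint8, red, green, blue), "mtx" (3x3 intrinsics, pixels), "eye" and "orientation" of the camera in the world. Camera axes: x right, y up, looking along -z (the intrinsics and any distortion apply to the point x, -y, -z); pixel columns grow to the right and rows downward; lengths in m; the calibration is good to about 2 mm. A picture is of the moment at which its call begins. There is no depth.
- env.finish_job(): hands the job in, once; it reports no verdict.
Trained networks look in a picture, given as the dict that the camera call returned (one of the last four; its "shot" number tells which), for a name from the list of things; names that differ only in an ending like _2 or _b are one class to them, and where a whole thing is asked for, a point or a joint stands for the part that bears it (a point fixed in the world has none). Each returns a list of dicts, best first, with "confidence" (0 to 1); they miss things now and then, are a little off and sometimes report something else, mostly with a low value. They report only what shows in the picture. A call takes as long as a camera call.
- finder.find_in(picture, target): "position" ([x, y, z] in m, in world coordinates, good to about 4 mm: the middle of the surface that is visible of it).
The state is a dict: "time_s": time; "joint_pos": joint angles; "qvel": joint speeds; "effort": joint torques, N m; "tcp_pos": TCP position; "orientation": TCP orientation; "contact_force": force on the tool from outside, world axes, zero at the start; "moment": the same for the moment, N m; "width": finger opening in m.
Only numpy, scipy, OpenCV 4.12 (cv2) and the standard library are available. Lean on these libraries where they do the work, as an engineer would, in place of code of your own. Each camera call takes 0.05 s, during which the arm holds its last target.

## Working session

There is one attempt and no reset: what is moved stays moved. The work goes in short steps, Python scripts to look and compute and a tool call to move; the robot and the scene stay as the last step left them, time stands still between calls to the robot, and variables do not carry over. Pictures are saved under pics/ and viewed, and the job is handed in when it is done.

Besides the shell and the picture viewer there is one more tool, called as name(argument=value, ...), one argument or row to a line, values as JSON. send_rows: Moves the arm, as the interface text tells. Shifts and turns lie within -1 to 1; 1 stands for 0.6 m of shift or 60 degrees of turn. Its arguments: {"type":"object","properties":{"rows":{"type":"array","items":{"type":"array","items":{"type":"array","items":{"type":"number","minimum":-1,"maximum":1}}}},"squeeze":{"type":"number"}},"required":["rows"]}

```bash
mkdir -p pics; cat > h.py <<'E'
import numpy as np, cv2
from workcell import env, imaging, finder
from scipy.spatial.transform import Rotation as R
def save(p,n): cv2.imwrite('pics/'+n,p['color'][:,:,::-1])
def ray(p,u,v):
    K=np.array(p['mtx']); d=np.linalg.inv(K)@[u,v,1]; d=np.array([d[0],-d[1],-d[2]])
    return np.array(p['eye']), R.from_quat(p['orientation']).apply(d)
def at_z(p,u,v,z):
    e,d=ray(p,u,v); return e+d*(z-e[2])/d[2]
def proj(p,X):
    c=R.from_quat(p['orientation']).inv().apply(np.array(X)-p['eye']); q=np.array(p['mtx'])@[c[0],-c[1],-c[2]]; return q[:2]/q[2]
E
python3 - <<'E'
from h import *
print(env.sense())
for n in ['top','side']:
    p=imaging.snapshot(n); save(p,n+'0.png'); print({k:v for k,v in p.items() if k!='color'})
    for t in ['cap_top','notch','wing','pin_top','tub','timer','jar','scraper']:
        print(n,t,[(np.round(f['position'],4).tolist(),round(f['confidence'],2)) for f in finder.find_in(p,t)[:2]])
E
```

```text
{'time_s': 0.0, 'joint_pos': array([ 1.40518725,  0.50181731, -0.4267601 ,  1.55147687,  0.22081014,
        1.13828233, -0.21028746]), 'qvel': array([ 1.43876626e-03,  5.78894951e-04, -1.13072734e-03, -1.52087916e-03,
        2.34727096e-05, -9.80906871e-04,  8.40090941e-04]), 'effort': array([ 2.43065779e-04, -5.69521022e+01, -5.81642479e+00, -2.80945230e+01,
        1.06188210e-02,  1.19355612e-02,  4.00822799e-06]), 'tcp_pos': array([ 0.26992845, -0.59058083,  0.25226452]), 'orientation': array([-0.69077942, -0.15113401,  0.69104514, -0.14979625]), 'contact_force': array([-0.07983924, -0.09063773,  0.32006567]), 'moment': array([-0.00936358, -0.02608257,  0.0057446 ]), 'width': 0.08513440073794491}
{'mtx': array([[383.90675032,   0.        , 281.92059579],
       [  0.        , 383.90675032, 210.96307796],
       [  0.        ,   0.        ,   1.        ]]), 'eye': array([0.48107283, 0.05671138, 0.85326908]), 'orientation': array([ 0.0612919 , -0.0640415 , -0.70127349,  0.70735951]), 'shot': 1}
top cap_top [([0.5823, 0.0858, 0.1357], 0.89)]
top notch [([0.5833, 0.0888, 0.1403], 0
[... 284 characters left out ...]
': array([[538.47777938,   0.        , 274.35412254],
       [  0.        , 538.47777938, 199.6138339 ],
       [  0.        ,   0.        ,   1.        ]]), 'eye': array([0.43261869, 1.04855332, 0.7174912 ]), 'orientation': array([-0.05052544,  0.4901334 ,  0.86759236, -0.06708153]), 'shot': 2}
side cap_top [([0.582, 0.0963, 0.1385], 0.83)]
side notch [([0.5761, 0.102, 0.1345], 0.73), ([0.5473, 0.0723, 0.1406], 0.71)]
side wing [([0.5776, 0.098, 0.1399], 0.86)]
side pin_top []
side tub [([0.5749, 0.1382, 0.1139], 0.63)]
side timer [([0.6407, 0.2979, 0.0181], 0.69), ([0.4499, -0.0218, 0.082], 0.55)]
side jar [([0.4555, -0.0196, 0.0819], 0.86)]
side scraper [([0.7872, -0.0064, 0.0018], 0.62)]
```

View pics/top0.png

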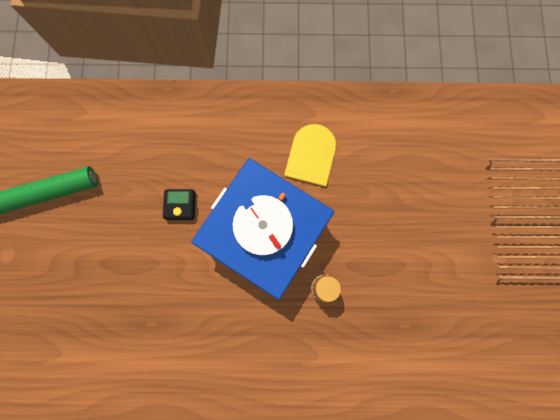

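View pics/side0.png

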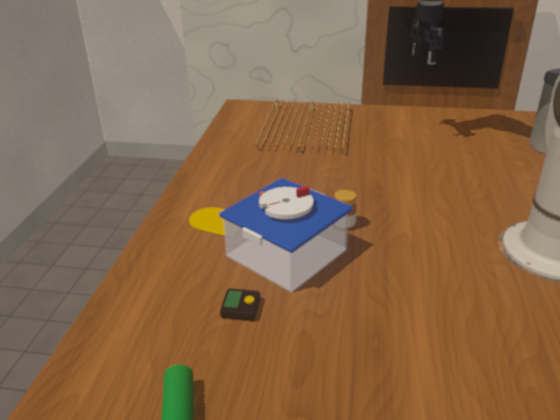

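```bash
python3 - <<'E'
import cv2
a=cv2.imread('pics/top0.png')[80:230,190:350]; cv2.imwrite('pics/top0c.png',cv2.resize(a,None,fx=4,fy=4,interpolation=cv2.INTER_CUBIC)[:600,:640])
E
```

```text
(no output)
```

View pics/top0c.png

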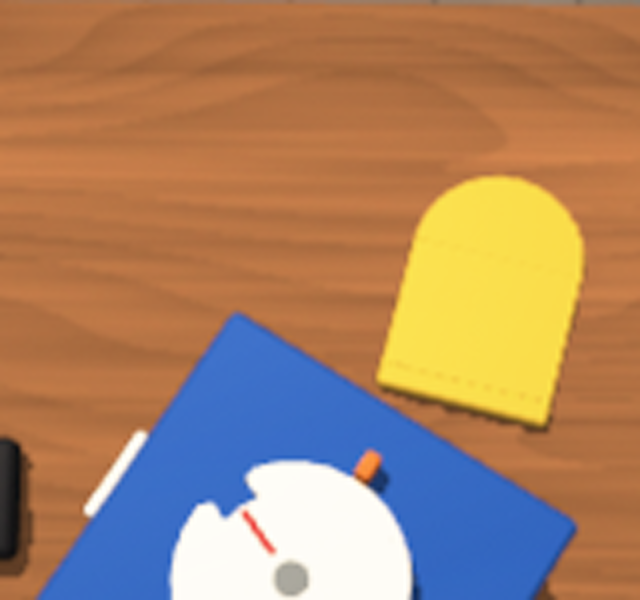

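The top view shows the cap centre at about (263,224), notch at about (246,206), wing near (275,241) and pin at about (282,196). Next I turn these pixels into world positions.

```bash
cat >> h.py <<'E'
def blobs(p,roi=(200,160,330,280)):
    x0,y0,x1,y1=roi; hsv=cv2.cvtColor(p['color'],cv2.COLOR_RGB2HSV).astype(int); H,S,V=hsv[...,0],hsv[...,1],hsv[...,2]
    m={'red':((H<5)|(H>172))&(S>150)&(V>80),'orange':(H>=5)&(H<14)&(S>150)&(V>120),'grey':(S<40)&(V>110)&(V<185)}
    out={}
    for k,a in m.items():
        b=np.zeros(a.shape,np.uint8); b[y0:y1,x0:x1]=a[y0:y1,x0:x1]
        n,l,s,c=cv2.connectedComponentsWithStats(b)
        out[k]=[(int(s[i,4]),np.round(c[i],1).tolist()) for i in range(1,n) if s[i,4]>5]
    return out
E
python3 - <<'E'
from h import *
p=imaging.snapshot('top'); print(blobs(p))
c=at_z(p,262.9,224.6,.137); print('cap',c)
pin=at_z(p,282,196.5,.131); print('pin',pin, np.linalg.norm((pin-c)[:2]), np.degrees(np.arctan2(*(pin-c)[1::-1])))
w=at_z(p,275,241.5,.155); print('wing',w,np.linalg.norm((w-c)[:2]),np.degrees(np.arctan2(*(w-c)[1::-1])))
n=at_z(p,251.3,208,.137); print('line end',n,np.linalg.norm((n-c)[:2]),np.degrees(np.arctan2(*(n-c)[1::-1])))
for u,v in[(249.2,158.3),(334,212),(279,299),(191.5,242.5)]: print(at_z(p,u,v,.115))
s=imaging.snapshot('side'); a=cv2.resize(s['color'][170:260,210:370],None,fx=4,fy=4,interpolation=cv2.INTER_CUBIC); cv2.imwrite('pics/s1.png',a[:,:,::-1])
print(blobs(s,(210,170,370,260)))
a=cv2.resize(p['color'][180:270,210:320],None,fx=6,fy=6,interpolation=cv2.INTER_CUBIC); cv2.imwrite('pics/t1.png',a[:,:,::-1])
E
```

```text
{'red': [(10, [253.8, 212.5]), (72, [274.6, 241.2])], 'orange': [(1467, [214.7, 181.0]), (738, [298.6, 180.5]), (24, [281.5, 196.5]), (20, [328.3, 226.5]), (451, [208.5, 268.1]), (64, [326.7, 269.4])], 'grey': [(51, [262.5, 224.4]), (6, [278.8, 249.2])]}
cap [0.58314762 0.09004969 0.137     ]
pin [0.63891428 0.05450884 0.131     ] 0.06612921704126798 -32.50991495689449
wing [0.54970108 0.06664696 0.155     ] 0.040821060547739 -145.0192967540734
line end [0.61474594 0.11259396 0.137     ] 0.03881620851059926 35.50649417196082
[0.72003449 0.12077121 0.115     ]
[ 0.61237055 -0.04740123  0.115     ]
[0.44562553 0.05847771 0.115     ]
[0.55031145 0.22777011 0.115     ]
{'red': [(86, [302.6, 190.9])], 'orange': [(1148, [291.3, 180.9]), (7, [348.6, 178.0]), (22, [348.4, 186.7]), (208, [362.0, 203.2]), (6, [355.7, 189.3]), (6, [368.0, 226.3]), (102, [359.0, 233.4]), (13, [358.1, 257.8])], 'grey': [(13, [277.0, 187.6]), (9, [290.0, 187.0]), (247, [284.2, 212.3]), (34, [285.5, 199.9]), (2690, [288.0, 245.4])]}
```

View pics/s1.png

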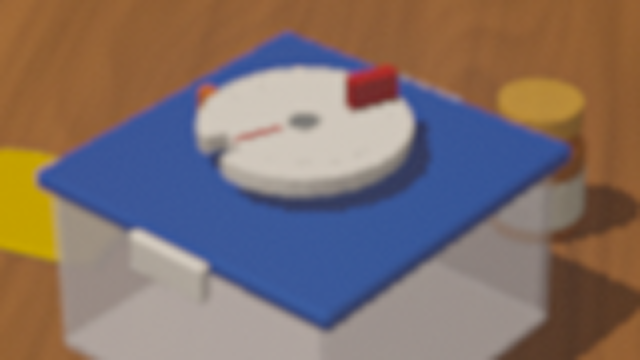

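View pics/t1.png

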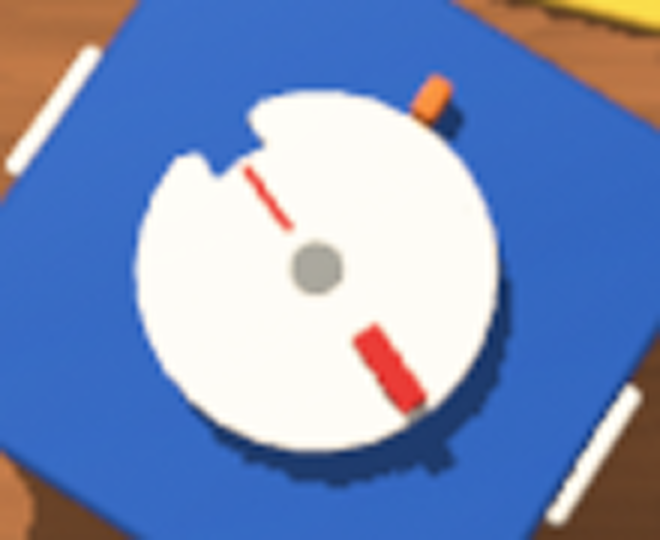

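```bash
cat >> h.py <<'E'
C=np.array([.583,.090]); 
def u(d): return np.array([np.cos(np.radians(d)),np.sin(np.radians(d))])
E
python3 - <<'E'
from h import *
s=env.sense(); M=R.from_quat(s['orientation']).as_matrix(); print(M.round(3))
print('tool y deg',np.degrees(np.arctan2(M[1,1],M[0,1])),'z',np.degrees(np.arctan2(M[1,2],M[0,2])))
p=imaging.snapshot('side'); print(at_z(p,285.5,199.9,.137), at_z(p,302.6,190.9,.147), proj(p,[.583,.09,.137]))
for a,o in[(-144.7,24),(-144.7,16),(147.7,16),(147.7,30)]:
    t=C+.042*u(a)+o/1000*u(a+90); print(a,o,t,(t-s['tcp_pos'][:2])/.6)
E
```

```text
[[ 0.     0.416 -0.909]
 [-0.    -0.909 -0.416]
 [-1.     0.    -0.   ]]
tool y deg -65.43004722343235 z -155.43004712388773
[0.58241708 0.09463778 0.137     ] [0.54950708 0.06990378 0.147     ] [285.55334915 198.75253152]
-144.7 24 [0.5625908  0.04614268] [0.48717369 1.06214531]
-144.7 16 [0.55796794 0.05267178] [0.47946893 1.07302714]
147.7 16 [0.53894937 0.09891861] [0.4477713  1.15010519]
147.7 30 [0.53146843 0.08708494] [0.43530307 1.13038242]
```

send_rows(
  rows=[
    [[0.25, 0.55, 0.03, 0, 0, 0.85, 1], [0.25, 0.55, 0.03, 0, 0, 0.85, 1], [0.25, 0.55, 0.03, 0, 0, 0.85, 1], [0.25, 0.55, 0.03, 0, 0, 0.85, 1], [0.25, 0.55, 0.03, 0, 0, 0.85, 1], [0.25, 0.55, 0.03, 0, 0, 0.85, 1], [0.25, 0.55, 0.03, 0, 0, 0.85, 1], [0.25, 0.55, 0.03, 0, 0, 0.85, 1], [0.25, 0.55, 0.03, 0, 0, 0.85, 1], [0.25, 0.55, 0.03, 0, 0, 0.85, 1], [0.25, 0.55, 0.03, 0, 0, 0.85, 1]],
  ],
  squeeze=20,
)

```text
time_s: 1.97
tcp_pos: [0.4214, -0.2593, 0.2719]
orientation: [0.558, 0.434, -0.558, 0.435]
contact_force: [-0.7, -0.1, 0.0]
width: 0.0001
```

send_rows(
  rows=[
    [[0.237, 0.51, 0, 0, 0, 0.83, 1], [0.237, 0.51, 0, 0, 0, 0.83, 1], [0.237, 0.51, 0, 0, 0, 0.83, 1], [0.237, 0.51, 0, 0, 0, 0.83, 1], [0.237, 0.51, 0, 0, 0, 0.83, 1], [0.237, 0.51, 0, 0, 0, 0.83, 1], [0.237, 0.51, 0, 0, 0, 0.83, 1], [0.237, 0.51, 0, 0, 0, 0.83, 1], [0.237, 0.51, 0, 0, 0, 0.83, 1], [0.237, 0.51, 0, 0, 0, 0.83, 1], [0.237, 0.51, 0, 0, 0, 0.83, 1]],
  ],
)

```text
time_s: 2.88
tcp_pos: [0.5625, 0.0434, 0.2706]
orientation: [0.324, 0.628, -0.325, 0.628]
contact_force: [0.3, -1.2, -1.1]
width: 0.0002
```

```bash
python3 - <<'E'
from h import *
s=env.sense(); M=R.from_quat(s['orientation']).as_matrix(); print(s['tcp_pos'],s['joint_pos'].round(2),s['width'],s['contact_force'].round(2))
print('tool y deg',np.degrees(np.arctan2(M[1,1],M[0,1])))
p=imaging.snapshot('side'); c=p['color'][50:250,180:400].copy()
t=s['tcp_pos']-[0,0,.022]; q=proj(p,t); print(q, proj(p,s['tcp_pos']))
a=cv2.resize(c,None,fx=3,fy=3,interpolation=cv2.INTER_CUBIC); cv2.circle(a,tuple(int(v) for v in ((q-[180,50])*3)),3,(0,255,0),1)
cv2.imwrite('pics/s2.png',a[:,:,::-1])
E
```

```text
[0.56251361 0.043384   0.27061683] [ 0.63  0.47 -0.99  1.74  0.43  1.17  0.13] 0.00021736059389348763 [ 0.3  -1.17 -1.13]
tool y deg 35.30316776931703
[298.14061725 141.39576108] [298.14937007 131.54550348]
```

View pics/s2.png

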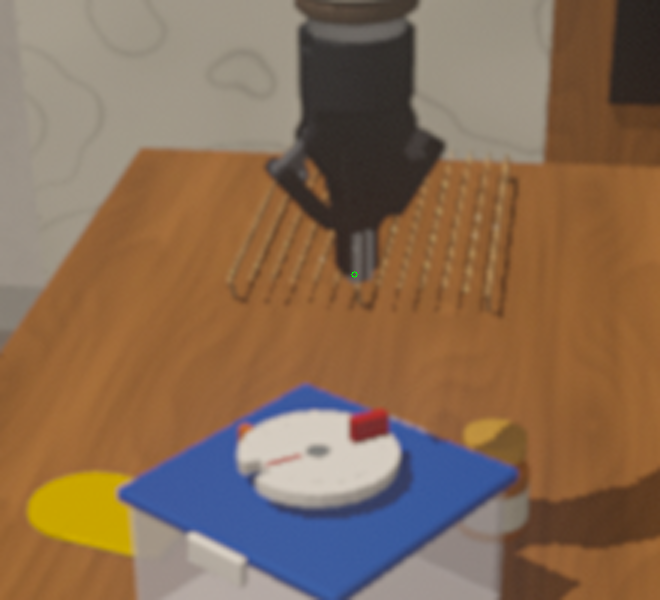

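send_rows(
  rows=[
    [[0, 0, -0.06, 0, 0, 0, 1], [0, 0, -0.11, 0, 0, 0, 1], [0, 0, -0.14, 0, 0, 0, 1], [0, 0, -0.155, 0, 0, 0, 1], [0, 0, -0.165, 0, 0, 0, 1], [0, 0, -0.172, 0, 0, 0, 1], [0, 0, -0.172, 0, 0, 0, 1], [0, 0, -0.172, 0, 0, 0, 1]],
  ],
)

```text
time_s: 3.6
tcp_pos: [0.5632, 0.0446, 0.1691]
orientation: [0.325, 0.628, -0.324, 0.629]
contact_force: [0.8, 0.1, 0.2]
width: -0.0
```

```bash
python3 - <<'E'
from h import *
s=env.sense(); print(s['tcp_pos'],s['contact_force'].round(2))
p=imaging.snapshot('side'); a=cv2.resize(p['color'][120:250,200:380],None,fx=4,fy=4,interpolation=cv2.INTER_CUBIC)
cv2.imwrite('pics/s3.png',a[:,:,::-1])
E
```

```text
[0.56320409 0.04455492 0.16910617] [0.77 0.13 0.23]
```

View pics/s3.png

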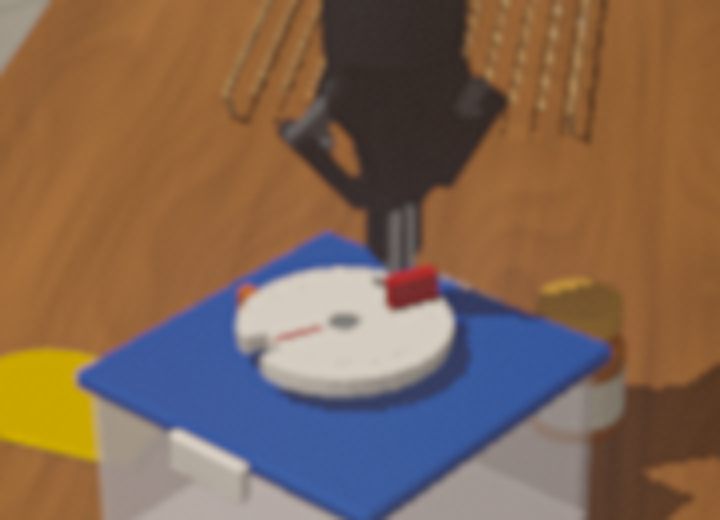

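```bash
cat >> h.py <<'E'
def arc(cmd,angs,a0,off=.016,r=.042):
    for a in angs:
        t=C+r*u(a)+off*u(a+90); print(round(a,1),((t-cmd)/.6).round(3),round((a-a0)/60,3))
E
python3 -c "
from h import *
arc(np.array([.562,.045]),[215.3-k for k in (0,5,10,15,20,25,30,35,40,45,50,55,58,60)],215.3)"
```

```text
215.3 [-0.007  0.013] 0.0
210.3 [-0.012  0.017] -0.083
205.3 [-0.017  0.021] -0.167
200.3 [-0.021  0.026] -0.25
195.3 [-0.025  0.031] -0.333
190.3 [-0.029  0.036] -0.417
185.3 [-0.032  0.042] -0.5
180.3 [-0.035  0.048] -0.583
175.3 [-0.037  0.054] -0.667
170.3 [-0.038  0.061] -0.75
165.3 [-0.039  0.067] -0.833
160.3 [-0.04   0.073] -0.917
157.3 [-0.04   0.077] -0.967
155.3 [-0.04  0.08] -1.0
```

send_rows(
  rows=[
    [[-0.007, 0.013, -0.005, 0, 0, 0, 1], [-0.012, 0.017, -0.005, 0, 0, -0.083, 1], [-0.017, 0.021, -0.005, 0, 0, -0.167, 1], [-0.021, 0.026, -0.005, 0, 0, -0.25, 1], [-0.025, 0.031, -0.005, 0, 0, -0.333, 1], [-0.029, 0.036, -0.005, 0, 0, -0.417, 1], [-0.032, 0.042, -0.005, 0, 0, -0.5, 1], [-0.035, 0.048, -0.005, 0, 0, -0.583, 1], [-0.035, 0.048, -0.005, 0, 0, -0.583, 1], [-0.035, 0.048, -0.005, 0, 0, -0.583, 1]],
  ],
)

```text
time_s: 4.48
tcp_pos: [0.5414, 0.0745, 0.1656]
orientation: [0.498, 0.502, -0.497, 0.503]
contact_force: [-0.0, -0.1, 0.1]
width: -0.0001
```

```bash
python3 - <<'E'
from h import *
s=env.sense(); print(s['tcp_pos'],s['contact_force'].round(2))
p=imaging.snapshot('side'); a=cv2.resize(p['color'][120:250,200:380],None,fx=4,fy=4,interpolation=cv2.INTER_CUBIC)
cv2.imwrite('pics/s4.png',a[:,:,::-1])
E
```

```text
[0.54144037 0.07453554 0.16561908] [-0.03 -0.11  0.14]
```

View pics/s4.png

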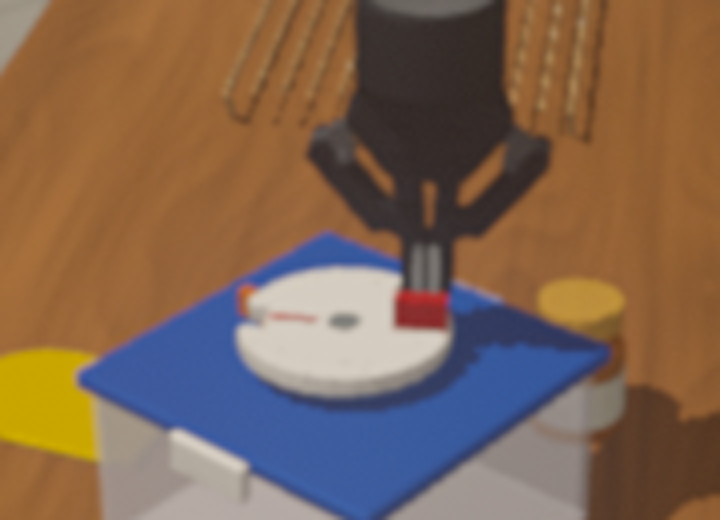

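The finger is on the wing and the cap has turned by about half: notch at crop (255,315), pin at (247,300). I'll continue along the arc.

```bash
python3 -c "
from h import *
arc(np.array([.541,.0738]),[180.3-k for k in (0,5,10,15,20,25,28,29.6,32.6)],180.3)"
```

```text
180.3 [ 0. -0.] 0.0
175.3 [-0.002  0.006] -0.083
170.3 [-0.003  0.013] -0.167
165.3 [-0.004  0.019] -0.25
160.3 [-0.005  0.025] -0.333
155.3 [-0.005  0.032] -0.417
152.3 [-0.004  0.036] -0.467
150.7 [-0.004  0.038] -0.493
147.7 [-0.003  0.042] -0.543
```

send_rows(
  rows=[
    [[-0.002, 0.006, 0, 0, 0, -0.083, 1], [-0.003, 0.013, 0, 0, 0, -0.167, 1], [-0.004, 0.019, 0, 0, 0, -0.25, 1], [-0.005, 0.025, 0, 0, 0, -0.333, 1], [-0.005, 0.032, 0, 0, 0, -0.417, 1], [-0.004, 0.036, 0, 0, 0, -0.467, 1], [-0.004, 0.038, 0, 0, 0, -0.493, 1], [-0.004, 0.038, 0, 0, 0, -0.493, 1], [-0.004, 0.038, 0, 0, 0, -0.493, 1]],
  ],
)

```text
time_s: 5.28
tcp_pos: [0.539, 0.0966, 0.1651]
orientation: [-0.609, -0.359, 0.609, -0.359]
contact_force: [-0.5, -0.7, 0.4]
width: -0.0003
```

```bash
python3 - <<'E'
from h import *
s=env.sense(); print(s['tcp_pos'],s['contact_force'].round(2))
for n,(x0,x1,y0,y1),f in[('side',(200,380,120,250),4),('top',(210,320,180,270),6)]:
  p=imaging.snapshot(n); a=cv2.resize(p['color'][y0:y1,x0:x1],None,fx=f,fy=f,interpolation=cv2.INTER_CUBIC)
  cv2.imwrite(f'pics/{n}5.png',a[:,:,::-1])
E
```

```text
[0.53896377 0.0965535  0.16506295] [-0.47 -0.74  0.44]
```

View pics/side5.png

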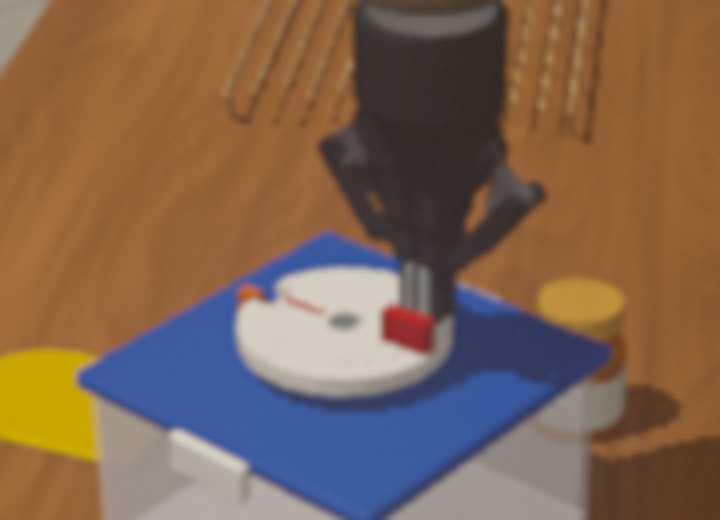

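View pics/top5.png

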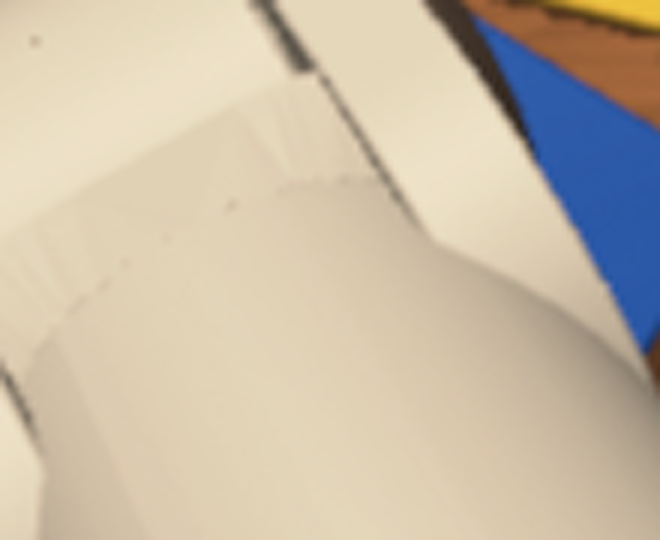

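```bash
python3 - <<'E'
from h import *
p=imaging.snapshot('side')
c=at_z(p,286,200,.137)
for uv in [(271.75,194.25),(280.75,198.25)]:
    d=at_z(p,*uv,.137)-c; print(np.hypot(d[0],d[1]),np.degrees(np.arctan2(d[1],d[0])))
a=at_z(p,271.75,194.25,.137)-at_z(p,280.75,198.25,.137); print(np.degrees(np.arctan2(a[1],a[0])))
for th in range(-40,-15,4): print(th,(( np.r_[[proj(p,np.r_[c[:2]+r*u(th),.137]) for r in(.015,.049)]]-[200,120])*4).round(0).tolist())
# red edge fit
x=p['color'][185:215,255:290].astype(int); m=x[...,0]-x[...,1]-0
ys,xs=np.where((x[...,0]-x[...,1]>35)&(x[...,2]>0)); print(list(zip(xs+255,ys+185,[int(m[b,a]) for a,b in zip(xs,ys)])))
E
```

```text
0.03890537888973619 -30.200032491975048
0.013257426255762454 -25.121830699997048
-32.814395624358276
-40 [[325.0, 309.0], [284.0, 285.0]]
-36 [[324.0, 310.0], [279.0, 288.0]]
-32 [[322.0, 311.0], [274.0, 290.0]]
-28 [[321.0, 311.0], [270.0, 293.0]]
-24 [[320.0, 312.0], [267.0, 295.0]]
-20 [[319.0, 313.0], [263.0, 298.0]]
-16 [[318.0, 314.0], [260.0, 301.0]]
[(np.int64(255), np.int64(185), 50), (np.int64(256), np.int64(185), 49), (np.int64(257), np.int64(185), 49), (np.int64(258), np.int64(185), 48), (np.int64(259), np.int64(185), 48), (np.int64(260), np.int64(185), 48), (np.int64(261), np.int64(185), 49), (np.int64(262), np.int64(185), 50), (np.int64(263), np.int64(185), 50), (np.int64(264), np.int64(185), 51), (np.int64(265), np.int64(185), 48), (np.int64(266), np.int64(185), 41), (np.int64(255), np.int64(186), 49), (np.int64(256), np.int64(186), 50), (np.int64(257), np.int64(186), 50), (np.int64(258), np.int64(186), 48), (np.int64(259), np.int64(186), 48), (np.int64(260), np.int64(186), 49), (np.int64(261), np.int64(186), 50), (np.int64(262), np.int64(186), 50), (np.int64(263), np.
[... 1620 characters left out ...]
int64(194), 69), (np.int64(261), np.int64(194), 70), (np.int64(262), np.int64(194), 59), (np.int64(263), np.int64(194), 50), (np.int64(264), np.int64(194), 49), (np.int64(265), np.int64(194), 43), (np.int64(272), np.int64(194), 40), (np.int64(260), np.int64(195), 50), (np.int64(261), np.int64(195), 37), (np.int64(272), np.int64(195), 46), (np.int64(273), np.int64(195), 50), (np.int64(274), np.int64(195), 45), (np.int64(275), np.int64(195), 40), (np.int64(274), np.int64(196), 42), (np.int64(275), np.int64(196), 50), (np.int64(276), np.int64(196), 49), (np.int64(277), np.int64(196), 39), (np.int64(277), np.int64(197), 41), (np.int64(278), np.int64(197), 41), (np.int64(279), np.int64(197), 40)]
```

send_rows(
  rows=[
    [[-0.013, -0.022, 0, 0, 0, 0, 1], [-0.013, -0.022, 0.03, 0, 0, 0, 1], [-0.013, -0.022, 0.1, 0, 0, 0, 1], [-0.013, -0.1, 0.17, 0, 0, 0, 1], [-0.013, -0.2, 0.17, 0, 0, 0, 1], [-0.013, -0.3, 0.17, 0, 0, 0, 1], [-0.013, -0.4, 0.17, 0, 0, 0, 1], [-0.013, -0.5, 0.17, 0, 0, 0, 1], [-0.013, -0.5, 0.17, 0, 0, 0, 1], [-0.013, -0.5, 0.17, 0, 0, 0, 1]],
  ],
)

```text
time_s: 6.27
tcp_pos: [0.5311, -0.199, 0.2674]
orientation: [0.61, 0.358, -0.609, 0.358]
contact_force: [0.5, -0.1, 0.4]
width: -0.0002
```

```bash
python3 - <<'E'
from h import *
s=env.sense(); print(s['tcp_pos'],s['contact_force'].round(2))
for n,(x0,x1,y0,y1),f in[('top',(210,320,180,270),6)]:
  p=imaging.snapshot(n); a=cv2.resize(p['color'][y0:y1,x0:x1],None,fx=f,fy=f,interpolation=cv2.INTER_CUBIC)
  cv2.imwrite(f'pics/{n}6.png',a[:,:,::-1])
print(blobs(p))
E
```

```text
[ 0.53110218 -0.19899385  0.26742866] [ 0.48 -0.09  0.39]
{'red': [(8, [270.0, 210.5]), (75, [251.5, 242.7])], 'orange': [(1463, [214.7, 181.0]), (741, [298.6, 180.5]), (32, [279.7, 200.0]), (20, [328.3, 226.5]), (451, [208.5, 268.1]), (59, [326.9, 268.8])], 'grey': [(49, [262.3, 224.4]), (41, [255.2, 247.0])]}
```

View pics/top6.png

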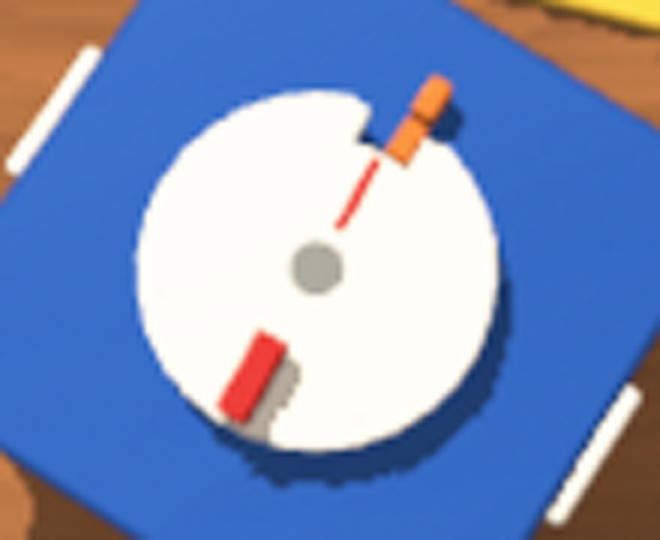

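```bash
python3 - <<'E'
from h import *
p=imaging.snapshot('top')
g=lambda x,y,z: at_z(p,210+x/6-.4,180+y/6-.4,z)
c=g(316.5,268,.137)
for n,x,y,z in[('line end',377,161,.137),('line start',341,227,.137),('pin outer',440,83,.131),('pin in',399,158,.125),('pin junction',424,118,.131),('pin junct low',424,121,.125),('wingmid',253,376,.155)]:
    d=g(x,y,z)-c; print(n,np.hypot(d[0],d[1]).round(4),np.degrees(np.arctan2(d[1],d[0])).round(1))
print(c)
E
```

```text
line end 0.0391 -28.4
line start 0.0151 -29.7
pin outer 0.0722 -32.1
pin in 0.0454 -33.9
pin junction 0.0598 -33.8
pin junct low 0.06 -33.7
wingmid 0.04 153.5
[0.58377211 0.09109603 0.137     ]
```

```bash
python3 -c "
from h import *
cmd=np.array([.5308,-.2034])
arc(cmd,[151],150.7,off=.028); arc(cmd,[151,149,147.5,146.3],150.7)"
```

```text
151 [0.003 0.482] 0.005
151 [0.013 0.5  ] 0.005
149 [0.013 0.502] -0.028
147.5 [0.014 0.504] -0.053
146.3 [0.014 0.506] -0.073
```

send_rows(
  rows=[
    [[0.003, 0.07, 0, 0, 0, 0, 1], [0.003, 0.14, 0, 0, 0, 0, 1], [0.003, 0.21, 0, 0, 0, 0, 1], [0.003, 0.28, 0, 0, 0, 0, 1], [0.003, 0.35, 0, 0, 0, 0, 1], [0.003, 0.41, 0, 0, 0, 0, 1], [0.003, 0.46, 0, 0, 0, 0, 1], [0.003, 0.48, 0, 0, 0, 0, 1], [0.003, 0.48, -0.06, 0, 0, 0, 1], [0.003, 0.48, -0.12, 0, 0, 0, 1], [0.003, 0.48, -0.16, 0, 0, 0, 1], [0.003, 0.48, -0.17, 0, 0, 0, 1]],
  ],
)

```text
time_s: 7.37
tcp_pos: [0.5303, 0.09, 0.1609]
orientation: [-0.608, -0.359, 0.612, -0.357]
contact_force: [-0.3, -1.1, -0.4]
width: -0.0003
```

send_rows(
  rows=[
    [[0.0, 0.0, 0, 0, 0, 0, 1], [0.006, 0.012, 0, 0, 0, 0, 1], [0.01, 0.02, 0, 0, 0, 0, 1], [0.01, 0.022, 0, 0, 0, -0.03, 1], [0.011, 0.024, 0, 0, 0, -0.053, 1], [0.011, 0.026, 0, 0, 0, -0.073, 1], [0.011, 0.026, 0, 0, 0, -0.073, 1], [0.011, 0.026, 0, 0, 0, -0.073, 1], [0.011, 0.026, 0, 0, 0, -0.073, 1]],
  ],
)

```text
time_s: 8.12
tcp_pos: [0.5401, 0.1074, 0.1655]
orientation: [0.624, 0.335, -0.622, 0.335]
contact_force: [0.3, -0.2, 0.4]
width: 0.0002
```

```bash
python3 - <<'E'
from h import *
s=env.sense(); print(s['tcp_pos'],s['contact_force'].round(2))
for n,(x0,x1,y0,y1),f in[('side',(200,380,120,250),4)]:
  p=imaging.snapshot(n); a=cv2.resize(p['color'][y0:y1,x0:x1],None,fx=f,fy=f,interpolation=cv2.INTER_CUBIC)
  cv2.imwrite(f'pics/{n}7.png',a[:,:,::-1])
E
```

```text
[0.54013224 0.10736971 0.16553388] [ 0.34 -0.17  0.41]
```

View pics/side7.png

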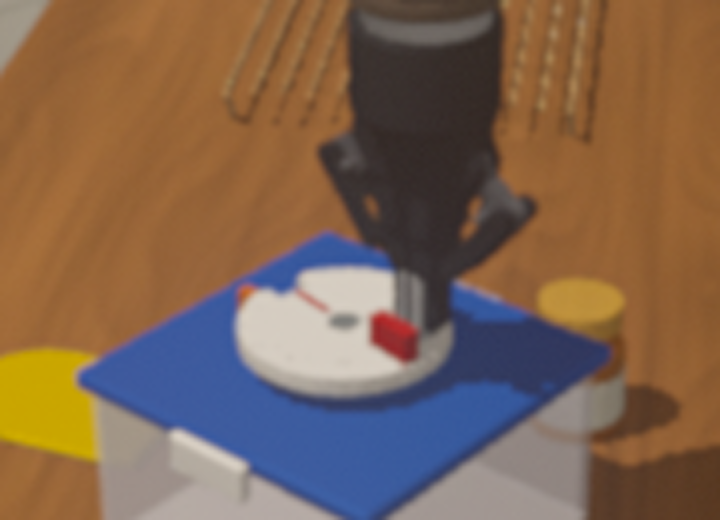

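The cap now looks overshot: the notch at crop (290,285) is past the pin at (247,295). My dead-reckoned start was about 5 mm off. I'll back away, measure, and correct from the other side of the wing.

send_rows(
  rows=[
    [[-0.013, -0.022, 0, 0, 0, 0, 1], [-0.013, -0.022, 0.03, 0, 0, 0, 1], [-0.013, -0.022, 0.1, 0, 0, 0, 1], [-0.013, -0.09, 0.17, 0, 0, 0, 1], [-0.013, -0.15, 0.17, 0, 0, 0, 1], [-0.013, -0.22, 0.17, 0, 0, 0, 1], [-0.013, -0.29, 0.17, 0, 0, 0, 1], [-0.013, -0.36, 0.17, 0, 0, 0, 1], [-0.013, -0.43, 0.17, 0, 0, 0, 1], [-0.013, -0.5, 0.17, 0, 0, 0, 1], [-0.013, -0.5, 0.17, 0, 0, 0, 1], [-0.013, -0.5, 0.17, 0, 0, 0, 1]],
  ],
)

```text
time_s: 9.17
tcp_pos: [0.531, -0.1986, 0.2665]
orientation: [-0.624, -0.332, 0.625, -0.332]
contact_force: [0.6, 0.0, 0.2]
width: -0.0001
```

```bash
python3 - <<'E'
from h import *
s=env.sense(); print(s['tcp_pos'],s['contact_force'].round(2))
for n,(x0,x1,y0,y1),f in[('top',(210,320,180,270),6)]:
  p=imaging.snapshot(n); a=cv2.resize(p['color'][y0:y1,x0:x1],None,fx=f,fy=f,interpolation=cv2.INTER_CUBIC)
  cv2.imwrite(f'pics/{n}8.png',a[:,:,::-1])
print(blobs(p)['red'])
E
```

```text
[ 0.53100158 -0.19860626  0.26648291] [0.62 0.   0.16]
[(8, [272.5, 213.5]), (79, [247.1, 239.5])]
```

View pics/top8.png

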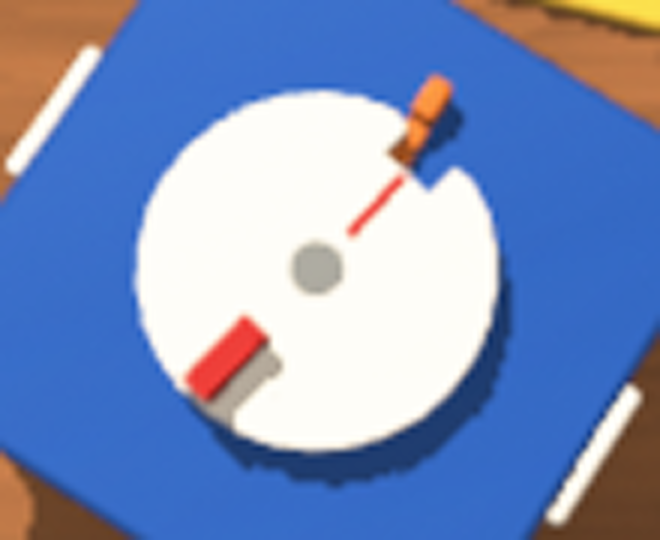

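```bash
python3 -c "
from h import *
cmd=np.array([.531,-.1986])
print(C+.042*u(137.5)-.028*u(227.5))
arc(cmd,[137.5],146.3,off=-.028)
print(C+.042*u(147.5)-.016*u(237.5))"
```

```text
[0.57095088 0.13901855]
137.5 [0.067 0.563] -0.147
[0.55617435 0.12606085]
```

send_rows(
  rows=[
    [[0.067, 0.07, 0, 0, 0, 0, 1], [0.067, 0.13, 0, 0, 0, 0, 1], [0.067, 0.2, 0, 0, 0, 0, 1], [0.067, 0.27, 0, 0, 0, 0, 1], [0.067, 0.33, 0, 0, 0, 0, 1], [0.067, 0.4, 0, 0, 0, 0, 1], [0.067, 0.47, 0, 0, 0, 0, 1], [0.067, 0.53, 0, 0, 0, 0, 1], [0.067, 0.56, 0, 0, 0, 0, 1], [0.067, 0.56, -0.05, 0, 0, 0, 1], [0.067, 0.56, -0.1, 0, 0, 0, 1], [0.067, 0.56, -0.1, 0, 0, 0, 1]],
  ],
)

```text
time_s: 10.22
tcp_pos: [0.5676, 0.1445, 0.202]
orientation: [-0.619, -0.337, 0.625, -0.335]
contact_force: [-0.4, -0.6, -0.3]
width: 0.0003
```

send_rows(
  rows=[
    [[0, 0, 0, 0, 0, 0, 1], [0, 0, 0, 0, 0, 0, 1]],
  ],
)

```text
time_s: 10.38
tcp_pos: [0.5723, 0.1441, 0.2083]
orientation: [0.623, 0.335, -0.622, 0.335]
contact_force: [-0.4, -0.7, 0.2]
width: -0.0
```

send_rows(
  rows=[
    [[0, 0, -0.03, 0, 0, 0, 1], [0, 0, -0.06, 0, 0, 0, 1], [0, 0, -0.07, 0, 0, 0, 1], [0, 0, -0.07, 0, 0, 0, 1], [0, 0, -0.07, 0, 0, 0, 1], [0, 0, -0.07, 0, 0, 0, 1], [0, 0, -0.07, 0, 0, 0, 1]],
  ],
)

```text
time_s: 10.97
tcp_pos: [0.573, 0.1432, 0.1665]
orientation: [0.624, 0.334, -0.622, 0.334]
contact_force: [-0.7, 0.2, -0.3]
width: -0.0001
```

```bash
python3 - <<'E'
from h import *
s=env.sense(); print(s['tcp_pos'],s['contact_force'].round(2),s['qvel'].round(3))
print('delta to a=145.5,147.5 (units .6)',[((C+.042*u(a)-.016*u(a+90)-s['tcp_pos'][:2])/.6).round(4) for a in (143,145.5,147.5)])
for n,(x0,x1,y0,y1),f in[('side',(200,380,120,250),4)]:
  p=imaging.snapshot(n); a=cv2.resize(p['color'][y0:y1,x0:x1],None,fx=f,fy=f,interpolation=cv2.INTER_CUBIC)
  cv2.imwrite(f'pics/{n}9.png',a[:,:,::-1])
print(env.sense()['tcp_pos'])
E
```

```text
[0.57298278 0.14317437 0.16648402] [-0.68  0.18 -0.34] [-0.004  0.003  0.003  0.005  0.002 -0.002 -0.001]
delta to a=145.5,147.5 (units .6) [array([-0.0232, -0.0252]), array([-0.0259, -0.027 ]), array([-0.028 , -0.0285])]
[0.57282676 0.14307266 0.16621745]
```

View pics/side9.png

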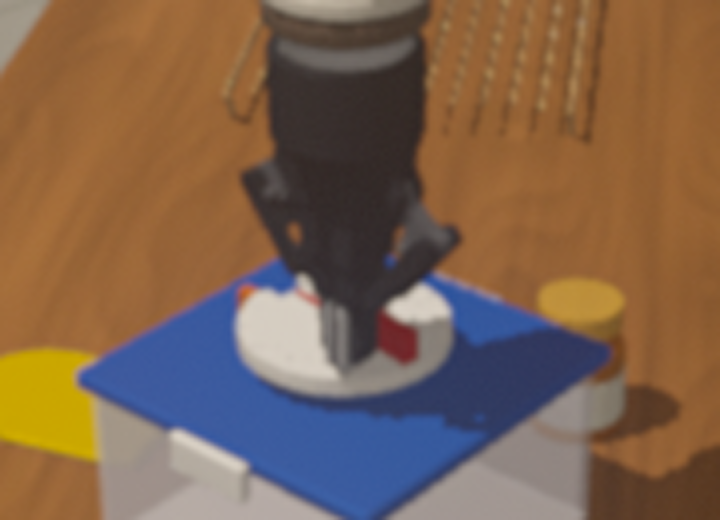

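send_rows(
  rows=[
    [[-0.008, -0.009, 0, 0, 0, 0, 1], [-0.015, -0.016, 0, 0, 0, 0, 1], [-0.02, -0.022, 0, 0, 0, 0, 1], [-0.024, -0.025, 0, 0, 0, 0, 1], [-0.0265, -0.0273, 0, 0, 0, 0, 1], [-0.0265, -0.0273, 0, 0, 0, 0, 1], [-0.0265, -0.0273, 0, 0, 0, 0, 1], [-0.0265, -0.0273, 0, 0, 0, 0, 1], [-0.0265, -0.0273, 0, 0, 0, 0, 1]],
  ],
)

```text
time_s: 11.77
tcp_pos: [0.5559, 0.1263, 0.1648]
orientation: [-0.623, -0.334, 0.623, -0.334]
contact_force: [-0.3, -0.3, -0.5]
width: 0.0
```

```bash
python3 - <<'E'
from h import *
s=env.sense(); print(s['tcp_pos'],s['contact_force'].round(2))
d=s['tcp_pos'][:2]-C; r=np.hypot(*d); print('a est', np.degrees(np.arctan2(d[1],d[0])+np.arcsin(.016/r)))
for n,(x0,x1,y0,y1),f in[('side',(200,380,120,250),4)]:
  p=imaging.snapshot(n); a=cv2.resize(p['color'][y0:y1,x0:x1],None,fx=f,fy=f,interpolation=cv2.INTER_CUBIC)
  cv2.imwrite(f'pics/{n}10.png',a[:,:,::-1])
E
```

```text
[0.55594866 0.12629462 0.16477368] [-0.28 -0.33 -0.46]
a est 147.3972725939404
```

View pics/side10.png

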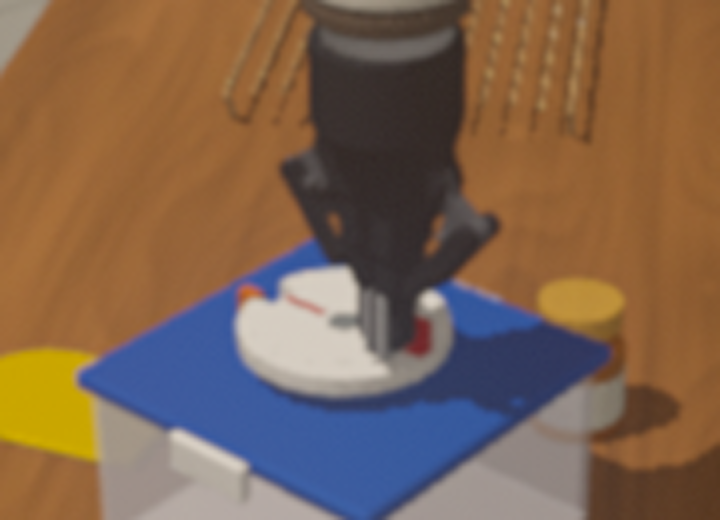

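send_rows(
  rows=[
    [[0.012, 0.015, 0, 0, 0, 0, 1], [0.012, 0.015, 0.04, 0, 0, 0, 1], [0.012, 0.015, 0.1, 0, 0, 0, 1], [0.012, 0.015, 0.17, 0, 0, 0, 1], [0.0, -0.05, 0.17, 0, 0, 0, 1], [0, -0.12, 0.17, 0, 0, 0, 1], [0, -0.18, 0.17, 0, 0, 0, 1], [0, -0.25, 0.17, 0, 0, 0, 1], [0, -0.32, 0.17, 0, 0, 0, 1], [0, -0.39, 0.17, 0, 0, 0, 1], [0, -0.46, 0.17, 0, 0, 0, 1], [0, -0.5, 0.17, 0, 0, 0, 1]],
  ],
)

```text
time_s: 12.82
tcp_pos: [0.556, -0.179, 0.2669]
orientation: [-0.623, -0.332, 0.624, -0.333]
contact_force: [0.4, -0.9, 0.6]
width: -0.0001
```

```bash
python3 - <<'E'
from h import *
for n,(x0,x1,y0,y1),f in[('top',(210,320,180,270),6)]:
  p=imaging.snapshot(n); a=cv2.resize(p['color'][y0:y1,x0:x1],None,fx=f,fy=f,interpolation=cv2.INTER_CUBIC)
  cv2.imwrite(f'pics/{n}11.png',a[:,:,::-1])
b=blobs(p); print(b['red'],b['grey'],b['orange'])
c=at_z(p,262.4,224.4,.137)
for (n,uv) in b['red']:
    for z in(.137,.155):
        d=at_z(p,*uv,z)-c; print(n,z,np.degrees(np.arctan2(d[1],d[0])))
s=env.sense(); print(s['tcp_pos'],s['contact_force'].round(2))
E
```

```text
[(6, [268.3, 214.5]), (77, [250.8, 242.1])] [(47, [262.4, 224.3]), (43, [254.1, 246.5])] [(1465, [214.7, 181.0]), (739, [298.6, 180.5]), (33, [279.6, 200.6]), (20, [328.3, 226.5]), (451, [208.5, 268.1]), (65, [326.7, 269.4])]
6 0.137 -29.68295218187076
6 0.155 -35.60106548301533
77 0.137 147.86320203344056
77 0.155 150.84020772739166
[ 0.55555868 -0.18431714  0.2664522 ] [ 0.13 -4.64 -0.54]
```

View pics/top11.png

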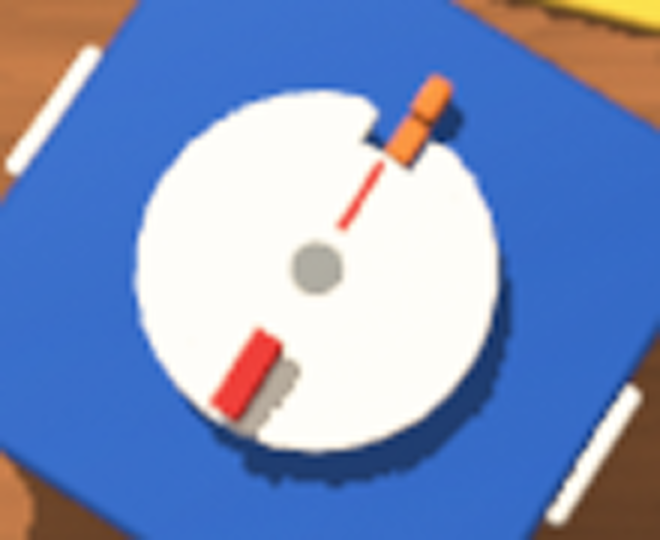

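send_rows(
  rows=[
    [[0.046, 0.06, 0, 0, 0, 0, 1], [0.046, 0.12, 0, 0, 0, 0, 1], [0.046, 0.18, 0, 0, 0, 0, 1], [0.046, 0.25, 0, 0, 0, 0, 1], [0.046, 0.31, 0, 0, 0, 0, 1], [0.046, 0.37, 0, 0, 0, 0, 1], [0.046, 0.43, 0, 0, 0, 0, 1], [0.046, 0.457, 0, 0, 0, 0, 1], [0.046, 0.457, -0.05, 0, 0, 0, 1], [0.046, 0.457, -0.1, 0, 0, 0, 1], [0.046, 0.457, -0.13, 0, 0, 0, 1], [0.046, 0.457, -0.13, 0, 0, 0, 1]],
  ],
)

```text
time_s: 13.87
tcp_pos: [0.581, 0.1011, 0.1846]
orientation: [-0.62, -0.336, 0.625, -0.334]
contact_force: [-0.3, -0.8, -1.2]
width: -0.0001
```

send_rows(
  rows=[
    [[0, 0, 0, 0, 0, 0, 1], [0, 0, 0, 0, 0, 0, 1], [0, 0, 0, 0, 0, 0, 1], [0, 0, 0, 0, 0, 0, 1]],
  ],
)

```text
time_s: 14.2
tcp_pos: [0.5849, 0.101, 0.1907]
orientation: [0.624, 0.334, -0.622, 0.335]
contact_force: [-0.5, -0.3, -0.4]
width: -0.0001
```

send_rows(
  rows=[
    [[-0.003, -0.018, 0, 0, 0, 0, 1], [-0.003, -0.018, -0.03, 0, 0, 0, 1], [-0.003, -0.018, -0.047, 0, 0, 0, 1], [-0.003, -0.018, -0.047, 0, 0, 0, 1], [-0.003, -0.018, -0.047, 0, 0, 0, 1], [-0.003, -0.018, -0.047, 0, 0, 0, 1]],
  ],
)

```text
time_s: 14.7
tcp_pos: [0.582, 0.09, 0.1612]
orientation: [0.623, 0.334, -0.623, 0.334]
contact_force: [-0.3, 1.1, 0.7]
width: -0.0003
```

```bash
python3 - <<'E'
from h import *
s=env.sense(); print(s['tcp_pos'],s['contact_force'].round(2))
for n,(x0,x1,y0,y1),f in[('side',(200,380,120,250),4)]:
  p=imaging.snapshot(n); a=cv2.resize(p['color'][y0:y1,x0:x1],None,fx=f,fy=f,interpolation=cv2.INTER_CUBIC)
  cv2.imwrite(f'pics/{n}12.png',a[:,:,::-1])
E
```

```text
[0.58204389 0.0899774  0.16119198] [-0.29  1.09  0.67]
```

View pics/side12.png

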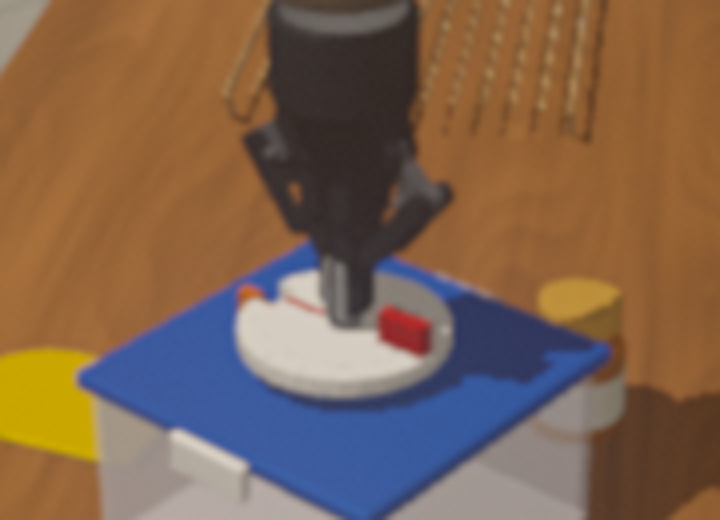

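send_rows(
  rows=[
    [[0, 0, -0.004, 0, 0, 0, 1], [0, 0, -0.007, 0, 0, 0, 1], [0, 0, -0.01, 0, 0, 0, 1], [0, 0, -0.01, 0, 0, 0, 1], [0, 0, -0.01, 0, 0, 0, 1]],
  ],
)

```text
time_s: 15.17
tcp_pos: [0.5825, 0.0902, 0.1552]
orientation: [0.624, 0.334, -0.623, 0.334]
contact_force: [0.7, 1.0, 3.3]
width: -0.0001
```

send_rows(
  rows=[
    [[0, 0, -0.003, 0, 0, 0, 1], [0, 0, -0.006, 0, 0, 0, 1], [0, 0, -0.009, 0, 0, 0, 1], [0, 0, -0.011, 0, 0, 0, 1], [0, 0, -0.011, 0, 0, 0, 1], [0, 0, -0.011, 0, 0, 0, 1]],
  ],
)

```text
time_s: 15.67
tcp_pos: [0.5826, 0.0902, 0.1506]
orientation: [0.624, 0.334, -0.623, 0.335]
contact_force: [-4.7, -1.8, 18.8]
width: -0.0003
```

send_rows(
  rows=[
    [[0, 0, -0.003, 0, 0, 0, 1], [0, 0, -0.003, 0, 0, 0, 1], [0, 0, -0.003, 0, 0, 0, 1]],
  ],
)

```text
time_s: 15.92
tcp_pos: [0.5827, 0.0902, 0.1502]
orientation: [0.624, 0.334, -0.623, 0.335]
contact_force: [-8.5, -1.9, 28.9]
width: 0.0003
```

send_rows(
  rows=[
    [[0, 0, 0.03, 0, 0, 0, 1], [0, 0, 0.08, 0, 0, 0, 1], [0, 0, 0.14, 0, 0, 0, 1], [0, 0, 0.19, 0, 0, 0, 1], [0, -0.07, 0.19, 0, 0, 0, 1], [0, -0.14, 0.19, 0, 0, 0, 1], [0, -0.2, 0.19, 0, 0, 0, 1], [0, -0.27, 0.19, 0, 0, 0, 1], [0, -0.33, 0.19, 0, 0, 0, 1], [0, -0.4, 0.19, 0, 0, 0, 1], [0, -0.45, 0.19, 0, 0, 0, 1], [0, -0.45, 0.19, 0, 0, 0, 1]],
  ],
)

```text
time_s: 16.92
tcp_pos: [0.5799, -0.1906, 0.259]
orientation: [-0.624, -0.33, 0.627, -0.331]
contact_force: [-0.5, -0.0, 0.7]
width: -0.0005
```

send_rows(
  rows=[
    [[0, 0, 0, 0, 0, 0, 1], [0, 0, 0, 0, 0, 0, 1], [0, 0, 0, 0, 0, 0, 1]],
  ],
)

```text
time_s: 17.17
tcp_pos: [0.582, -0.1781, 0.2602]
orientation: [0.623, 0.336, -0.623, 0.335]
contact_force: [-0.5, 0.8, -0.1]
width: -0.0001
```

```bash
python3 - <<'E'
from h import *
for n,(x0,x1,y0,y1),f in[('top',(210,320,180,270),6),('side',(200,380,120,250),4)]:
  p=imaging.snapshot(n); a=cv2.resize(p['color'][y0:y1,x0:x1],None,fx=f,fy=f,interpolation=cv2.INTER_CUBIC)
  cv2.imwrite(f'pics/{n}13.png',a[:,:,::-1])
  for t in ['timer','jar','scraper']: print(n,t,[(np.round(f['position'],4).tolist(),round(f['confidence'],2)) for f in finder.find_in(p,t)[:1]])
s=env.sense(); print(s['tcp_pos'],s['contact_force'].round(2))
E
```

```text
top timer [([0.6401, 0.2821, 0.02], 0.86)]
top jar [([0.4672, -0.0329, 0.0823], 0.9)]
top scraper [([0.7675, -0.0108, 0.008], 0.88)]
side timer [([0.6404, 0.2992, 0.0204], 0.6)]
side jar [([0.4532, -0.0205, 0.0832], 0.62)]
side scraper [([0.7905, -0.0087, 0.0007], 0.77)]
[ 0.58207691 -0.17976604  0.26045324] [-0.09  0.05 -0.48]
```

View pics/top13.png

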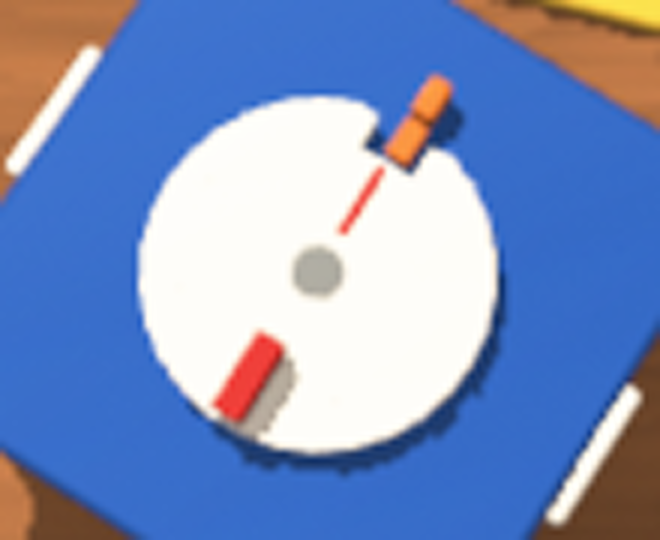

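View pics/side13.png

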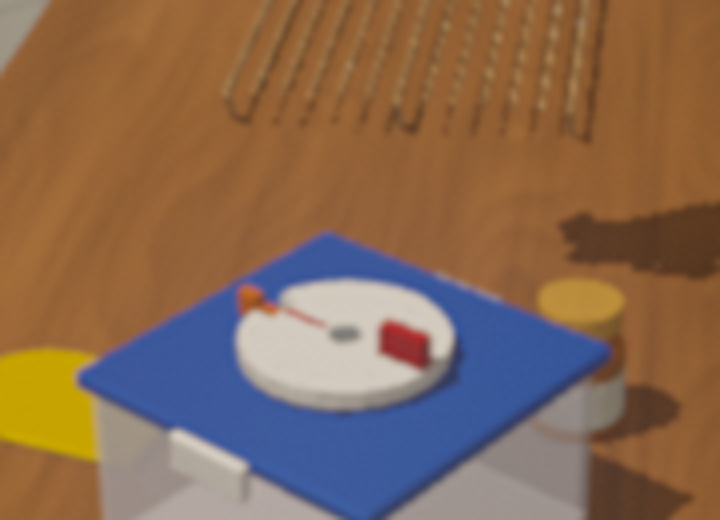

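The side view shows the cap's dot dropped from crop row 320 to 333. That is 3.2 px, which matches 8 mm, and the pin is inside the notch.

```bash
python3 -c "
from workcell import env
print(env.finish_job())"
```

```text
the job is handed in; nothing more can be done
None
```

I turned the vent cap until its notch stood over the orange pin, pressed it down at the centre, moved clear and handed the job in at about 17 s of the 48 s. No verdict was reported, so the result below rests on my own checks.

- **Turning:** The first push left the cap about 4° short. The second went about 10° past the pin, because I read the arm's position before it had settled. I corrected this with a gentle push on the wing's other side. The fingers were shut the whole time, so the wing was never pinched.
- **Pressing:** The tool stopped at z = 0.150 m with 29 N on it. With the fingertip 22 mm ahead, that matches the seated height of 129 mm. In the side picture the cap's dot also dropped by the amount expected for about 8 mm.
- **Alignment:** The top picture, taken just before pressing, put the notch about 2.5° (0.04 rad) from exact, measured with an uncertainty of about 1.5°. The limit is 0.12 rad. The last pictures show the pin inside the notch.
- **Other objects:** Timer, jar and scraper were found within about 4 mm of where they started, which is within the finder's error. The arm was well clear, with no contact force.
- **Disagreements:** The task text says the y+ side of the wing is pushed to turn the cap clockwise. By the geometry it is the y− side, and that is the side that worked. The side camera placed the cap centre about 4 mm off in y from the top camera. I used the top camera's value.

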